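# Load a row of sensor packages into a carrier with a straightedge

### The arm

A 6-joint arm with a two-finger parallel gripper is mounted at the origin on the work surface. World frame = base frame: x ahead of the robot, y to its left, z up, the work surface at z = 0. Lengths are in m, angles in degrees, forces in N, time in s.
With the tool pointing down it reaches from about 0.4 to 0.825 m from the base axis. Payload 7 kg.
Tool frame: the origin (TCP) lies midway between the tips of the shut fingers; the grasp point (between the pads) lies 19 mm behind it; z points along the fingers, y is the direction in which the jaws open and shut (so a half turn about z gives the same grasp; the last joint's range is limited). The gripper opens to 88 mm and grips with 3 to 60 N. Pads are 19 mm wide; open, the fingers measure 130 mm over their backs; the gripper's body (78 mm by 193 mm) begins 47 mm behind the grasp point.
Start: joints at [81.824, 20.546, 0.682, 0, -70.136, -16.507], TCP at [0.282, 0.613, 0.227] pointing down, gripper open.
Joint ranges: [-176.03, 176.03], [-82.01, 121.73], [-58.28, 71.71], [-173.87, 95.51], [-174.79, -0.11], [-173.66, 173.66]. Speed limits (degrees/s): [136.94, 136.94, 172.46, 180, 180, 180].

### API

Orientations are given as a 3x3 rotation matrix whose columns are the frame's x, y, z axes.
In Python, from rig import robot gives the robot as it stands. Calls block until the motion is done:
- robot.goto(position, orientation): joint-space move of the TCP to a pose.
- robot.servo_line(position, ori=None, speed=0.15): straight line of the TCP; ori=None keeps the orientation; speed is the mean speed in m/s.
- robot.movej(angles): joint-space move.
- robot.move_gripper(opening): opening from 0.0 (shut) to 1.0 (fully open); the grip force is fixed at half the most; returns when the fingers have stopped.
- robot.dwell(seconds).
- robot.ik(position, orientation): joint angles nearest the present ones, or None.
- robot.grab_frame(name): name is "scene" or "top" or "wrist"; returns (picture, depth): 480x640x3 uint8, red, green, blue; 480x640 float32, m along the optical axis (not along the pixel's ray), 0 where there is no reading.
- robot.camera_info(name): a dict with "vfov" (degrees; the focal length in pixels is half the picture's height over the tangent of half this angle, whatever the lens; pixels are square), "cx", "cy" (the principal point, pixels), "k1" (the pictures are not rectified: a ray, as slopes to the right and down, at radius r is drawn at 1 + k1 r^2 times it, then the intrinsics apply), "view" (4x4, takes a point from world to camera coordinates); the wrist camera has in their place "T_tool_cam" (4x4, takes a point from camera to tool coordinates, whose origin is the TCP and whose axes are the flange's). Camera axes: x right, y down, z forward; pixel columns grow to the right and rows downward; lengths in m; the calibration is good to about 2 mm. A picture is of the moment at which its call begins: read the wrist's pose just before it. camera_info takes no time and is no camera call.
A pose or a line that the arm cannot do raises robot.Unreachable and nothing moves.
- robot.job_done(): hands the job in, once; it reports no verdict.
Readings, each from a call of its own:
- robot.read_t(): time.
- robot.read_qpos(): joint angles.
- robot.read_qvel(): joint speeds.
- robot.read_effort(): joint torques, N m.
- robot.read_position(): TCP position.
- robot.read_tcp_rot(): TCP orientation.
- robot.read_force(): force on the tool from outside, world axes, zero at the start.
- robot.read_ft_torque(): the same for the moment, N m.
- robot.read_grip_width(): opening from 0.0 (shut) to 1.0 (fully open).
Only numpy, scipy, OpenCV 4.12 (cv2) and the standard library are available. Lean on these libraries where they do the work, as an engineer would, in place of code of your own. Each camera call takes 0.05 s, during which the arm holds its last target. There are 200 camera calls.

### The job

Pick up the straightedge by its black handle and with its long front edge push all four brittle sensor packages together, as one row, along the plate into the carrier: under the sprung white roller until it drops behind their lids, and on until the whole row bears snugly but gently on the blue back stop, with no more than 5 N on any one package. Touch the packages with the straightedge only, never with the gripper. Then lay the straightedge flat on the middle of its blue mat and let go, leaving the other things on the bench where they are.

Things in the scene. Friction and masses are not known exactly. Their poses are not given: they have to be found in the camera images.
- plate (a point): Reference point of the fixed loading station, on the plate's top, 12 mm above the bench (place and yaw vary). +x = push direction, z up. The plate reaches 150 mm behind it, 135 mm beyond, 125 mm to each side. The carrier (posts 39 mm high at y = +-106 mm, 192 mm wide inside) is clamped square on it, its rigid blue back stop (14 mm high) 71 to 115 mm in +x from here: not measured, to be found by feel.
- holddown (a joint): Height of the carrier's white roller above its lowest place (m, 0 = down). It turns freely, 18 mm thick, 184 mm long, axis along y, 44 mm before the stop's face. Down, it clears a package's base by 0.6 mm but not its lid: a bump of 4 to 8 N for the whole row lifts it; the row slides on under it and, about 38 mm after first touching it, is home, the roller dropping 2 mm before that.
- se_grip (a point): Centre of the straightedge's upright black handle, 22 mm above the tool's underside: a block 16 mm thick (x), 70 mm long (y), from 5 to 39 mm above the underside, taken from above across its thickness. +x points to the working front edge, 42 mm ahead of this point.
- se_edge (a point): Middle of the straightedge's front edge, at its underside. Axes as se_grip.
- straightedge: The straightedge: flat aluminium bar 180 mm long (y), 60 mm deep (x), 5 mm thick with a black handle on top, 0.22 kg, at first flat on its mat. Origin at the centre of the bar's underside (front edge 30 mm ahead, handle 12 mm behind). Axes as se_grip.
- mat_mid (a point): Centre of the top of the fixed thin blue mat on which the straightedge lies and is to be put back: 130 mm (x) by 240 mm (y), top 3 mm above the bench. Place and yaw vary; may be left or right of the station.
- pack0_c (a point): Centre (4.5 mm above the underside) of a sensor package: white ceramic base 48 (x) by 34 (y) by 6 mm high, brass lid 24 by 26 mm, 3 mm high, in its middle; about 40 g, loose. The four start on the plate in a ragged row across it, some 35 mm short of plate, slightly turned. Home, its leading face is on the back stop, its centre 24 mm short of it.
- pack1_c (a point): Centre (4.5 mm above the underside) of a sensor package: white ceramic base 48 (x) by 34 (y) by 6 mm high, brass lid 24 by 26 mm, 3 mm high, in its middle; about 40 g, loose. The four start on the plate in a ragged row across it, some 35 mm short of plate, slightly turned. Home, its leading face is on the back stop, its centre 24 mm short of it.
- pack2_c (a point): Centre (4.5 mm above the underside) of a sensor package: white ceramic base 48 (x) by 34 (y) by 6 mm high, brass lid 24 by 26 mm, 3 mm high, in its middle; about 40 g, loose. The four start on the plate in a ragged row across it, some 35 mm short of plate, slightly turned. Home, its leading face is on the back stop, its centre 24 mm short of it.
- pack3_c (a point): Centre (4.5 mm above the underside) of a sensor package: white ceramic base 48 (x) by 34 (y) by 6 mm high, brass lid 24 by 26 mm, 3 mm high, in its middle; about 40 g, loose. The four start on the plate in a ragged row across it, some 35 mm short of plate, slightly turned. Home, its leading face is on the back stop, its centre 24 mm short of it.
- die_box_c (a point): Bystander: black and grey die box 75 by 100 by 39 mm on the bench at the right of the work; its centre.
- jar_c (a point): Bystander: amber jar, 56 mm diameter, 75 mm high, beyond the station; its centre.
- driver: Bystander: yellow-handled screwdriver lying on the bench at the left of the work; handle towards its -x.

How it is judged:
By the outcome, as a careful person would: the job done as asked, in the order asked, and still so for the second after the job is handed in, with the robot touching nothing.
It also fails if it takes over 72 s, if anything falls off the work surface, if the arm or the gripper's body presses on something with over 40 N, if the wrist force passes 120 N, or if a joint passes its speed limit or range.

## Working session

There is one attempt and no reset: what is moved stays moved. The work goes in short steps, each a Python script; the robot and the scene stay as the last script left them, time stands still between calls to the robot, and variables do not carry over. Pictures are saved under pics/ and viewed, about 8 in all and at most 12, crops included, and the job is handed in when it is done.

```bash
ls; mkdir -p pics
python3 - <<'E'
from rig import robot
import cv2,numpy as np
for n in ("scene","top"):
    p,d=robot.grab_frame(n); cv2.imwrite(f"pics/{n}0.png",p[:,:,::-1]); np.save(f"{n}0.npy",d)
    print(n,robot.camera_info(n))
print(robot.camera_info("wrist"),robot.read_t(),robot.read_tcp_rot(),robot.read_force())
E
```

```text
pics
scene {'vfov': 54.23605420792908, 'cx': 320.0253772281105, 'cy': 235.76312497291855, 'k1': -0.08243108409719714, 'view': array([[-0.1079497 ,  0.99405489,  0.01420376,  0.06157994],
       [ 0.7887489 ,  0.09433388, -0.60743418, -0.48010832],
       [-0.60516282, -0.05436914, -0.79424301,  1.59289813],
       [ 0.        ,  0.        ,  0.        ,  1.        ]])}
top {'vfov': 43.39622894814442, 'cx': 323.4814980984804, 'cy': 239.29627468194244, 'k1': -0.033604126694316463, 'view': array([[ 0.02657767, -0.99963959, -0.00378324, -0.02766527],
       [-0.97511758, -0.02509209, -0.22026367,  0.65004428],
       [ 0.22008935,  0.0095432 , -0.97543303,  1.29437082],
       [ 0.        ,  0.        ,  0.        ,  1.        ]])}
{'vfov': 68.24668711601582, 'cx': 322.7574062253782, 'cy': 234.15193457514897, 'k1': -0.06774871946266699, 'T_tool_cam': array([[-6.79965677e-04, -9.58071254e-01, -2.86529248e-01,
         7.62093604e-02],
       [ 9.99999555e-01, -8.38963673e-04,  4.32142983e-04,
        -4.82643858e-04],
       [-6.54411399e-04, -2.86528826e-01,  9.58071398e-01,
        -1.58528536e-01],
       [ 0.00000000e+00,  0.00000000e+00,  0.00000000e+00,
         1.00000000e+00]])} 0.1 [[ 9.08601931e-01 -4.17662895e-01 -4.87043182e-04]
 [-4.17663163e-01 -9.08600947e-01 -1.34225573e-03]
 [ 1.18082517e-04  1.42299614e-03 -9.99998981e-01]] [ 0.92978499  0.11996997 -1.24354892]
```

View pics/top0.png

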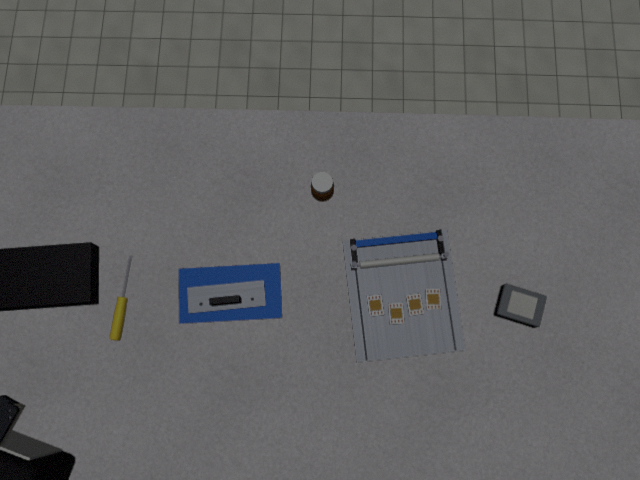

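View pics/scene0.png

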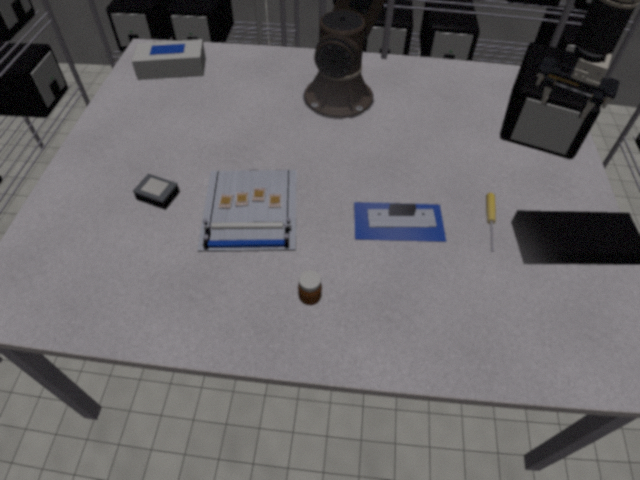

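The top view shows the mat at (230,293) with the handle at (225,300), the plate around (403,297), and packages at (376,304), (396,313), (415,303) and (433,298). The roller is near (403,261) and the stop near row 240. The scene view shows the same layout.

```bash
cat > h.py <<'E'
from rig import robot
import cv2,numpy as np
def cam(name,T=None):
    c=robot.camera_info(name); f=240/np.tan(np.radians(c["vfov"]/2))
    K=np.array([[f,0,c["cx"]],[0,f,c["cy"]],[0,0,1]]); D=np.array([c["k1"],0,0,0])
    W=np.linalg.inv(c["view"]) if "view" in c else T@c["T_tool_cam"]
    return K,D,W
def tool():
    T=np.eye(4);T[:3,:3]=robot.read_tcp_rot();T[:3,3]=robot.read_position();return T
def toplane(px,z,C):
    K,D,W=C
    n=cv2.undistortPoints(np.array(px,float).reshape(-1,1,2),K,D).reshape(-1,2)
    r=np.c_[n,np.ones(len(n))]@W[:3,:3].T; o=W[:3,3]
    return o+r*((z-o[2])/r[:,2])[:,None]
def project(P,C):
    K,D,W=C; V=np.linalg.inv(W)
    return cv2.projectPoints(np.array(P,float).reshape(-1,1,3),cv2.Rodrigues(V[:3,:3])[0],V[:3,3],K,D)[0].reshape(-1,2)
def down(phi,deg=True):
    "tool pointing down, tool y axis at world angle phi"
    a=np.radians(phi); y=np.array([np.cos(a),np.sin(a),0]); z=np.array([0,0,-1.]); x=np.cross(y,z)
    return np.c_[x,y,z]
E
python3 - <<'E'
from h import *
C=cam("top")
print("mat",toplane([[230,293]],.003,C),"handle",toplane([[225,300]],.042,C))
print("plate etc",toplane([[403,297],[403,261],[398,240],[376,304],[396,313],[415,303],[433,298],[348,240],[357,360],[462,348],[440,235]],.012,C).round(3))
for phi in (0,180):
  for p in ([.57,.16,.2],[.53,-.2,.2]): print(phi,robot.ik(p,down(phi)))
E
```

```text
mat [[0.53174302 0.20536662 0.003     ]] handle [[0.51041302 0.2094159  0.042     ]]
plate etc [[ 0.532 -0.198  0.012]
 [ 0.617 -0.198  0.012]
 [ 0.667 -0.187  0.012]
 [ 0.514 -0.136  0.012]
 [ 0.494 -0.182  0.012]
 [ 0.519 -0.226  0.012]
 [ 0.531 -0.268  0.012]
 [ 0.664 -0.068  0.012]
 [ 0.385 -0.094  0.012]
 [ 0.418 -0.333  0.012]
 [ 0.682 -0.286  0.012]]
0 [ 34.58269933  13.86851309 -12.35066961   0.         -63.7808173
 145.41730067]
0 None
180 [ 34.58269933  13.86851309 -12.35066961   0.         -63.7808173
 -34.58269933]
180 [ -0.88392516  11.49260446 -15.48342719   0.         -63.02396835
   0.88392516]
```

Run:
```python
from h import *
def shot(n):
    T=tool(); p,d=robot.grab_frame("wrist"); cv2.imwrite(f"pics/{n}.png",p[:,:,::-1]); np.savez(n,p=p,d=d,T=T)
robot.goto([.53,-.235,.20],down(180)); robot.dwell(.2); shot("w_st")
print(robot.read_t())
robot.goto([.53,.17,.20],down(180)); robot.dwell(.2); shot("w_mat")
print(robot.read_t(),robot.read_position(),robot.read_force())
```

```text
3.45
5.2 [0.53026557 0.16923229 0.20001517] [0.27320427 0.40906109 0.67971305]
```

View pics/w_st.png

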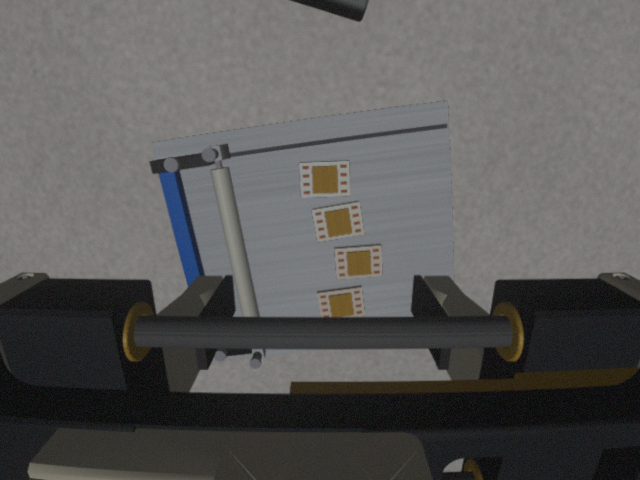

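View pics/w_mat.png

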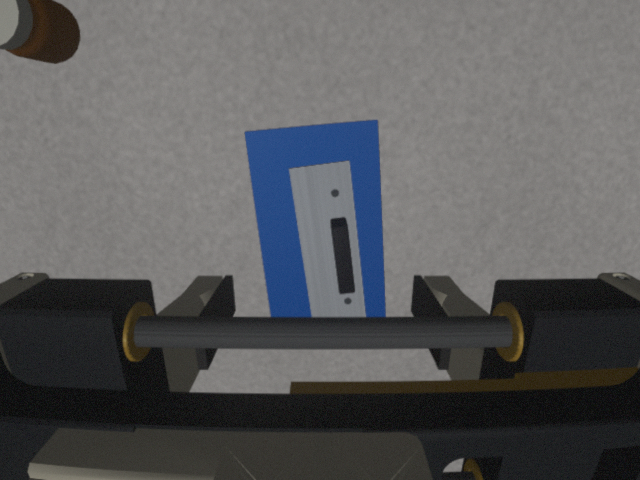

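The station shot shows the left-hand rail line from (230,152) to (446,127), the stop near (185,230), the roller near (237,260) and packages at (325,179), (338,222), (358,261) and (341,303). The mat shot shows the handle at (342,255). The gripper hides the lower part of both, so I'm re-shooting with the targets higher in the picture.

Run:
```python
from h import *
def shot(n):
    T=tool(); p,d=robot.grab_frame("wrist"); cv2.imwrite(f"pics/{n}.png",p[:,:,::-1]); np.savez(n,p=p,d=d,T=T)
robot.goto([.53,-.11,.23],down(180)); robot.dwell(.2); shot("s2")
robot.goto([.53,.27,.20],down(180)); robot.dwell(.2); shot("m2")
print(robot.read_t())
a=[cv2.imread(f"pics/{n}.png")[0:290,100:500] for n in("s2","m2")]
cv2.imwrite("pics/sm2.png",np.hstack([cv2.resize(i,None,fx=1,fy=1) for i in a]))
# contours
d=np.load("m2.npz"); C=cam("wrist",d["T"]); hsv=cv2.cvtColor(d["p"],cv2.COLOR_RGB2HSV)
def show(name,m,z,amin):
    for c in cv2.findContours(m,cv2.RETR_EXTERNAL,cv2.CHAIN_APPROX_NONE)[0]:
        if cv2.contourArea(c)>amin:
            P=toplane(c.reshape(-1,2),z,C)[:,:2]*1000
            print(name,cv2.contourArea(c),cv2.boundingRect(c),cv2.minAreaRect(P.astype(np.float32)))
show("mat",cv2.inRange(hsv,(100,120,30),(130,255,255)),.003,500)
show("handle",cv2.inRange(hsv,(0,0,0),(180,255,60)),.042,200)
d=np.load("s2.npz"); C=cam("wrist",d["T"]); hsv=cv2.cvtColor(d["p"],cv2.COLOR_RGB2HSV)
show("stop",cv2.inRange(hsv,(100,120,30),(130,255,255)),.026,300)
show("lid",cv2.inRange(hsv,(10,100,60),(30,255,255)),.021,200)
```

```text
8.2083
mat 32261.0 (240, 7, 151, 257) ((531.0225219726562, 207.8425750732422), (129.0808868408203, 238.58331298828125), 4.7765793800354)
handle 115847.0 (0, 274, 640, 206) ((535.77392578125, 482.40380859375), (307.5826110839844, 873.2787475585938), 89.99372100830078)
handle 1313.5 (332, 113, 26, 80) ((510.2347717285156, 213.2716064453125), (15.721863746643066, 68.33133697509766), 7.216782569885254)
stop 2770.0 (264, 350, 101, 45) ((538.2017211914062, 100.34356689453125), (120.98078155517578, 57.48563766479492), 4.862161636352539)
stop 2951.0 (158, 34, 59, 196) ((663.1377563476562, -179.07882690429688), (18.75743865966797, 192.46322631835938), 7.74221658706665)
lid 221.0 (122, 309, 17, 52) ((766.250244140625, 52.725746154785156), (73.02690887451172, 17.57921028137207), 86.08641815185547)
lid 356.0 (505, 308, 19, 53) ((293.237548828125, 51.744163513183594), (20.96485710144043, 74.57829284667969), 3.7466444969177246)
lid 480.5 (330, 170, 24, 26) ((509.6140441894531, -131.73768615722656), (22.93252182006836, 24.814451217651367), 8.213393211364746)
lid 541.0 (348, 122, 24, 27) ((492.3251953125, -179.4630126953125), (23.263042449951172, 24.82832145690918), 4.919460773468018)
lid 591.0 (325, 75, 27, 31) ((513.8948364257812, -222.39219665527344), (23.063962936401367, 25.228403091430664), 10.697566032409668)
lid 639.5 (313, 29, 25, 29) ((527.1157836914062, -265.0665588378906), (22.88801383972168, 24.87177848815918), 0.20379140973091125)
```

View pics/sm2.png

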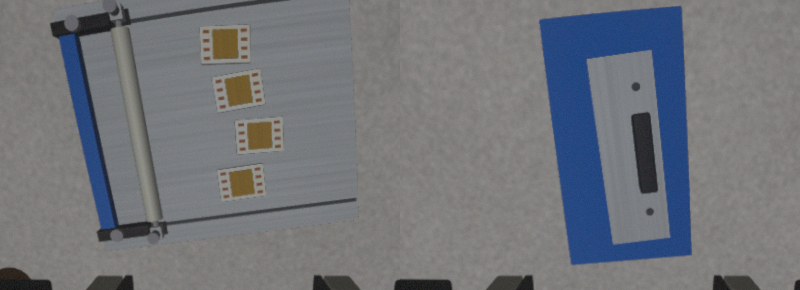

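The left half shows four separate packages with the roller and stop unobstructed, and both rails are visible, from (130,20) to (290,0) and (165,222) to (355,199). The right half shows the whole straightedge on its mat, with the handle at (645,153). The sizes measured on the mat, handle, lids and stop agree with the ones given. Next I'm refining the yaws.

Run:
```python
from h import *
d=np.load("s2.npz"); C=cam("wrist",d["T"]); g=cv2.cvtColor(d["p"],cv2.COLOR_RGB2GRAY); hsv=cv2.cvtColor(d["p"],cv2.COLOR_RGB2HSV)
def fit(pts,z):
    P=toplane(pts,z,C)[:,:2]*1000; v=cv2.fitLine(P.astype(np.float32),cv2.DIST_HUBER,0,.01,.01).ravel(); n=np.array([-v[1],v[0]])
    return np.degrees(np.arctan2(v[1],v[0])).round(2),v[2:].round(1),((P-v[2:])@n).std().round(2),len(P)
# rails: darkest row per column in bands
for (x0,y0,x1,y1) in ((240,19,385,0.5),(270,221,450,199)):
    pts=[]
    for x in range(x0,x1,2):
        yc=y0+(y1-y0)*(x-x0)/(x1-x0); lo=max(0,int(yc-7)); col=g[lo:int(yc+8),x]; pts.append([x,lo+int(col.argmin())])
    print("rail",fit(pts,.012))
blue=cv2.inRange(hsv,(100,120,30),(130,255,255)); fr=[];bk=[]
for y in range(45,220,2):
    r=np.flatnonzero(blue[y,140:240])+140
    if len(r): fr.append([r.max()+.5,y]); bk.append([r.min()-.5,y])
print("stop front(bottom?)",fit(fr,.012),fit(fr,.026),"back",fit(bk,.026))
# roller: bright band
rl=[]
for y in range(45,200,2):
    xc=218+(253-218)*(y-30)/(210-30); seg=hsv[y,int(xc-18):int(xc+18)].astype(int); m=np.flatnonzero((seg[:,0]<60)&(seg[:,2]>100)&(seg[:,1]>15))
    if len(m)>5: rl.append([int(xc-18)+m.mean(),y])
print("roller",len(rl) and fit(rl,.030))
d=np.load("m2.npz"); C=cam("wrist",d["T"]); hsv=cv2.cvtColor(d["p"],cv2.COLOR_RGB2HSV)
blue=cv2.inRange(hsv,(100,120,30),(130,255,255)); fr=[];bk=[]
for y in range(70,232,2):
    r=np.flatnonzero(blue[y,240:395]==0)+240; x=np.flatnonzero(np.diff(np.r_[0,(blue[y,230:400]==0),0])); s=np.diff(x)
    run=[(x[i]+230,x[i+1]+230) for i in range(0,len(x),2) if 40<x[i+1]-x[i]<80]
    if run: fr.append([run[0][0]-.5,y]); bk.append([run[0][1]-.5,y])
print("edge front",fit(fr,.008),"rear",fit(bk,.003))
n=(blue==0).astype(np.uint8); l,lab,st,ce=cv2.connectedComponentsWithStats(n)
i=lab[150,310]; c=cv2.findContours((lab==i).astype(np.uint8),cv2.RETR_EXTERNAL,1)[0][0]
print("bar",cv2.minAreaRect((toplane(c.reshape(-1,2),.006,C)[:,:2]*1000).astype(np.float32)))
```

```text
rail (np.float32(7.42), array([ 540. , -298.5], dtype=float32), np.float64(0.52), 73)
rail (np.float32(7.58), array([489.7, -99.2], dtype=float32), np.float64(0.37), 90)
stop front(bottom?) (np.float32(-82.74), array([ 663.8, -207.3], dtype=float32), np.float64(0.95), 88) (np.float32(-82.74), array([ 658.8, -206.5], dtype=float32), np.float64(0.91), 88) back (np.float32(-82.32), array([ 672.5, -182.2], dtype=float32), np.float64(0.3), 88)
roller (np.float32(-68.18), array([ 613. , -182.1], dtype=float32), np.float64(0.0), 1)
edge front (np.float32(-82.8), array([553.8, 203.4], dtype=float32), np.float64(0.28), 81) rear (np.float32(-82.66), array([490.8, 213.8], dtype=float32), np.float64(0.3), 81)
bar ((521.67578125, 215.16744995117188), (61.23387145996094, 181.8240203857422), 7.256646633148193)
```

```bash
cat >> h.py <<'E'
YS=7.5
def ax(yaw=YS):
    a=np.radians(yaw); return np.array([np.cos(a),np.sin(a),0]),np.array([-np.sin(a),np.cos(a),0])
def wr(n=10,dt=.01):
    F=[]
    for _ in range(n):
        F.append(np.r_[robot.read_force(),robot.read_ft_torque()]); robot.dwell(dt)
    return np.mean(F,0),np.std(F,0)
E
python3 - <<'E'
from h import *
hx,hy=.5099,.2136
R=down(187.25)
robot.goto([hx,hy,.09],R); robot.servo_line([hx,hy,.0105],speed=.08)
print(robot.read_position(),wr()[0].round(2))
robot.move_gripper(0.0); robot.dwell(.2)
print("w",robot.read_grip_width()*88,robot.read_position(),wr()[0].round(2),robot.read_t())
robot.servo_line([hx,hy,.09],speed=.1)
robot.dwell(.2); m,s=wr(); print(m.round(2),s.round(3),robot.read_position(),robot.read_grip_width()*88,robot.read_t())
T=tool(); p,d=robot.grab_frame("wrist"); cv2.imwrite("pics/grip.png",p[:,:,::-1])
E
```

```text
[0.51021858 0.21387264 0.01097057] [-0.08 -0.16  0.29  0.07 -0.03 -0.  ]
w 15.646336275506068 [0.50997136 0.21366876 0.01051977] [ 0.76 -0.07 -0.24  0.11 -0.28 -0.  ] 11.4
[ 0.34  0.02 -2.13  0.07 -0.02  0.  ] [0.377 0.255 0.576 0.024 0.025 0.031] [0.50971354 0.21343635 0.08947614] 15.541932859379607 12.625
```

View pics/grip.png

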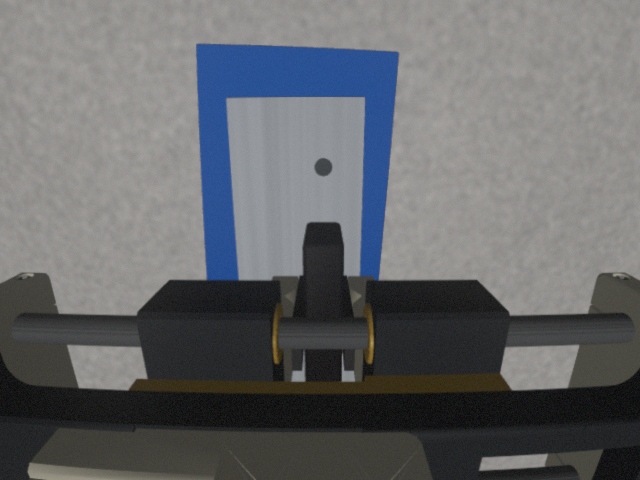

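The straightedge is held with the handle square between the pads: jaw width 15.6 mm, and 2.1 N of weight, as expected. Next I'm carrying it to the plate and feeling for the surface.

```bash
cat >> h.py <<'E'
Y0=-.2643
def P(edge,z,y=Y0,yaw=YS):
    X,Y=ax(); Xt,_=ax(yaw); p=X*edge+Y*y-Xt*.042; p[2]=z; return p
E
python3 - <<'E'
from h import *
R=down(180+YS)
robot.goto(P(.428,.10),R); robot.servo_line(P(.428,.024),speed=.08); robot.dwell(.2)
b,s=wr(12); print("base",b.round(2),robot.read_position())
for z in np.arange(.0225,.0165,-.0005):
    robot.servo_line(P(.428,z),speed=.02); m,_=wr(6,.01)
    print(round(z,4),robot.read_position()[2].round(5),(m-b).round(2),robot.read_t())
    if m[2]-b[2]>1.5: break
robot.servo_line(P(.428,z+.0007),speed=.02); robot.dwell(.1); m,_=wr(10); print((m-b).round(2),robot.read_position(),robot.read_t())
E
```

```text
base [-0.18 -0.18 -2.03  0.07  0.01 -0.01] [ 0.41740372 -0.21168361  0.02432112]
0.0225 0.02245 [ 0.15 -0.23 -0.04 -0.01 -0.02 -0.  ] 15.975
0.022 0.02195 [ 0.29  0.22  0.01  0.01 -0.04 -0.  ] 16.275
0.0215 0.02149 [ 0.34  0.1   0.2  -0.01 -0.01  0.01] 16.575
0.021 0.02096 [ 0.15  0.16 -0.11  0.   -0.02  0.01] 16.875
0.0205 0.02048 [ 0.43  0.06 -0.21 -0.01 -0.02 -0.01] 17.175
0.02 0.01997 [-0.08 -0.26 -0.25 -0.01 -0.01  0.  ] 17.475
0.0195 0.01951 [ 0.06  0.3   0.2  -0.04 -0.08  0.  ] 17.775
0.019 0.01948 [-1.89  1.83  7.64  0.58  0.71 -0.01] 18.075
[-0.13 -0.02 -0.17 -0.   -0.02  0.03] [ 0.41712569 -0.21166948  0.01957985] 18.5083
```

Run:
```python
from h import *
R=down(180+YS)
b,_=wr(12)
for e in (.450,.470,.490,.510,.530):
    robot.servo_line(P(e,.020),speed=.02)
    m,_=wr(5); X,Y=ax(); d=m-b; print(e,"push",-(d[:3]@X).round(2),"lat",(d[:3]@Y).round(2),"z",d[2].round(2),d[3:].round(3),robot.read_t())
robot.dwell(.1);print(robot.read_position(),P(.530,.02))
for n in("wrist","top"):
    p,_=robot.grab_frame(n); cv2.imwrite(f"pics/push_{n}.png",p[:,:,::-1])
a=cv2.imread("pics/push_wrist.png")[:300]; t=cv2.resize(cv2.imread("pics/push_top.png")[200:380,300:500],None,fx=1.6,fy=1.6,interpolation=2)
c=np.zeros((600,640,3),np.uint8); c[:300]=a; c[305:305+288,:320]=t; cv2.imwrite("pics/push.png",c)
```

```text
0.45 push 0.6 lat 0.15 z 0.24 [0.007 0.005 0.019] 19.9
0.47 push 0.44 lat 0.39 z 0.15 [-0.003  0.153 -0.023] 21.0917
0.49 push 1.15 lat 0.13 z -0.24 [-0.05   0.345 -0.003] 22.2833
0.51 push 1.46 lat 0.05 z 0.67 [-0.133  0.488  0.01 ] 23.475
0.53 push 0.95 lat -0.44 z -0.23 [-0.141  0.467 -0.015] 24.6667
[ 0.51842032 -0.19833695  0.0199744 ] [ 0.51832316 -0.1983421   0.02      ]
```

View pics/push.png

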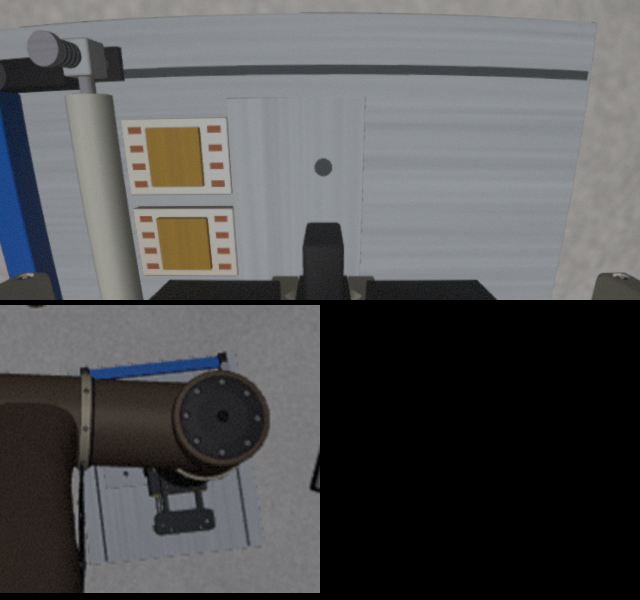

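The wrist view shows the two packages nearest the camera sitting flush on the bar's front edge at about x = 230 px. The bar end overhangs the outer one, and the roller is close ahead at x = 110 px. The moment readings are a cleaner push signal than the force readings. Next I'm feeling for the roller in fine steps and watching Mz for squareness.

Run:
```python
from h import *
X,Y=ax()
def rd(n=8):
    m,_=wr(n); return np.r_[-m[:3]@X, m[3:]@Y, m[5], m[2]]
robot.servo_line(P(.537,.020),speed=.02)
robot.dwell(.1); b=rd(16); print("b",b.round(3),robot.read_t())
k=0
for e in np.arange(.5374,.556,.0004):
    robot.servo_line(P(e,.020),speed=.01); r=rd()
    d=r-b; print(round(e,4),d.round(3),(robot.read_position()@X+.042).round(5))
    k=k+1 if d[1]>.25 else 0
    if k>=2 or d[1]>.6: break
print(robot.read_t())
```

```text
b [ 0.274 -0.021 -0.008 -2.104] 25.6
0.5374 [-0.362  0.01   0.005 -0.007] 0.5374
0.5378 [-0.413 -0.015  0.01   0.026] 0.53777
0.5382 [0.005 0.136 0.03  0.242] 0.53811
0.5386 [2.181 0.837 0.014 1.83 ] 0.53812
26.8667
```

Roller contact came at edge 0.538, and the load is well centred, with Mz/f about 6 mm off the middle. Next I'm going over the bump in small guarded steps.

Run:
```python
from h import *
X,Y=ax(); b=np.array([.09,-.01,-.005,-2.1])
def rd(n=4):
    m,_=wr(n); return np.r_[-m[:3]@X, m[3:]@Y, m[5], m[2]]-b
e=.5386;top=0;out=[]
while e<.556:
    e+=.0005; robot.servo_line(P(e,.0203),speed=.012); d=rd(4); f=d[1]/.38; top=max(top,f)
    print(round(e,4),"f",f.round(2),d.round(2),(robot.read_position()@X+.042).round(5),robot.read_position()[2].round(5),robot.read_t())
    if f>9.5 or (f>4 and abs(d[2])/f>.035): print("guard"); break
    if top>3 and f<.45*top: print("over"); break
```

```text
0.5391 f 0.73 [ 0.38  0.28 -0.02 -0.45] 0.53934 0.0203 27.15
0.5396 f 1.71 [1.79 0.65 0.02 0.51] 0.5395 0.02029 27.4333
0.5401 f 0.87 [ 0.89  0.33  0.   -0.19] 0.54034 0.0203 27.7167
0.5406 f 1.48 [ 1.61  0.56 -0.01  0.98] 0.5406 0.02031 28.0
0.5411 f 0.91 [ 0.98  0.35  0.   -0.69] 0.54131 0.02032 28.2833
0.5416 f 1.36 [ 1.36  0.52 -0.01  0.07] 0.54163 0.0203 28.5667
0.5421 f 1.0 [ 1.28  0.38  0.01 -0.07] 0.54227 0.02028 28.85
0.5426 f 1.41 [1.61 0.54 0.01 0.28] 0.5426 0.02029 29.1333
0.5431 f 2.99 [3.29 1.14 0.04 2.18] 0.5428 0.02028 29.4167
0.5436 f 4.81 [5.23 1.83 0.07 3.43] 0.5429 0.02023 29.7
0.5441 f 5.79 [6.23 2.2  0.05 3.92] 0.54296 0.02016 29.9833
0.5446 f 6.81 [7.28 2.59 0.08 4.88] 0.54299 0.02009 30.2667
0.5451 f 7.87 [8.64 2.99 0.07 5.68] 0.54306 0.02005 30.55
0.5456 f 8.62 [9.01 3.28 0.09 6.3 ] 0.5432 0.02001 30.8333
0.5461 f 8.15 [8.78 3.1  0.11 5.55] 0.54382 0.01996 31.1167
0.5466 f 6.72 [6.5  2.55 0.09 3.69] 0.54479 0.01993 31.4
0.5471 f 6.16 [6.52 2.34 0.07 3.17] 0.54555 0.0199 31.6833
0.5476 f 5.32 [5.26 2.02 0.08 2.01] 0.54633 0.01991 31.9667
0.5481 f 3.61 [ 3.57  1.37  0.05 -0.63] 0.54743 0.01991 32.25
over
```

The row is over the bump: peak about 8.6 N in total and balanced (centre of pressure about 10 mm off, so roughly 2 N per package). True roller contact was at 0.5427, so I expect home at about 0.5807. That agrees with the vision estimate for the stop.

Run:
```python
from h import *
X,Y=ax(); b=np.array([.09,-.01,-.005,-2.1])
def rd(n=4):
    m,_=wr(n); return np.r_[-m[:3]@X, m[3:]@Y, m[5], m[2]]-b
e=.5481
while e<.577:
    e+=.0013 if e<.5745 else .0005; robot.servo_line(P(e,.0203),speed=.02); d=rd(3); f=d[1]/.38
    print(round(e,4),"f",f.round(2),d.round(2),(robot.read_position()@X+.042).round(5),robot.read_position()[2].round(5),robot.read_t())
    if f>7 or (f>4 and abs(d[2])/f>.035): print("guard"); break
```

```text
0.5494 f 2.15 [ 2.3   0.82  0.01 -1.21] 0.54991 0.02027 32.525
0.5507 f 2.1 [ 2.46  0.8   0.05 -1.82] 0.55099 0.0203 32.8
0.552 f 2.36 [ 2.3   0.9   0.01 -1.81] 0.55216 0.02031 33.075
0.5533 f 2.23 [ 1.99  0.85  0.02 -1.33] 0.55349 0.02029 33.35
0.5546 f 2.28 [ 1.99  0.87  0.02 -1.81] 0.55478 0.0203 33.625
0.5559 f 2.73 [ 2.33  1.04  0.03 -0.86] 0.55602 0.02031 33.9
0.5572 f 2.63 [ 2.62  1.   -0.   -0.57] 0.55738 0.0203 34.175
0.5585 f 2.68 [ 2.41  1.02  0.02 -0.57] 0.55875 0.02031 34.45
0.5598 f 2.76 [ 2.53  1.05  0.04 -0.49] 0.55997 0.0203 34.725
0.5611 f 2.98 [ 2.42  1.13  0.01 -0.56] 0.56126 0.02033 35.0
0.5624 f 3.04 [ 2.83  1.16 -0.01 -0.2 ] 0.56253 0.02031 35.275
0.5637 f 3.17 [ 3.21  1.2   0.03 -0.39] 0.56381 0.0203 35.55
0.565 f 3.28 [2.63 1.24 0.05 0.24] 0.56512 0.02029 35.825
0.5663 f 3.33 [ 3.49  1.27  0.04 -0.1 ] 0.56637 0.02027 36.1
0.5676 f 3.19 [3.38 1.21 0.06 0.15] 0.56773 0.02028 36.375
0.5689 f 3.41 [ 3.3   1.29  0.06 -0.22] 0.569 0.02027 36.65
0.5702 f 3.4 [3.23 1.29 0.07 0.46] 0.57031 0.02028 36.925
0.5715 f 3.45 [ 3.57  1.31 -0.01  0.23] 0.5716 0.02027 37.2
0.5728 f 3.24 [3.15 1.23 0.03 0.52] 0.57296 0.02029 37.475
0.5741 f 2.05 [ 1.78  0.78  0.04 -0.57] 0.57462 0.02033 37.75
0.5754 f 1.45 [ 1.4   0.55  0.02 -0.94] 0.57595 0.02039 38.025
0.5759 f 2.27 [2.47 0.86 0.03 0.54] 0.57599 0.02041 38.3
0.5764 f 4.08 [4.28 1.55 0.02 2.63] 0.57615 0.02039 38.575
0.5769 f 1.7 [ 1.78  0.64  0.05 -0.06] 0.5775 0.02031 38.85
0.5774 f 1.6 [1.53 0.61 0.03 0.47] 0.5777 0.02035 39.125
```

Run:
```python
from h import *
X,Y=ax(); b=np.array([.09,-.01,-.005,-2.1])
def rd(n=4):
    m,_=wr(n); return np.r_[-m[:3]@X, m[3:]@Y, m[5], m[2]]-b
e=.5774
while e<.586:
    e+=.0004; robot.servo_line(P(e,.0203),speed=.01); d=rd(5); f=d[1]/.38
    print(round(e,4),"f",f.round(2),d.round(2),(robot.read_position()@X+.042).round(5),robot.read_position()[2].round(5),robot.read_t())
    if f>5.2 or (f>3.5 and abs(d[2])/f>.035): print("stop"); break
p,_=robot.grab_frame("wrist"); cv2.imwrite("pics/home.png",p[:320,:,::-1])
```

```text
0.5778 f 2.2 [2.31 0.84 0.05 1.36] 0.57779 0.02033 39.4167
0.5782 f 1.08 [ 0.95  0.41  0.03 -0.01] 0.57857 0.02034 39.7083
0.5786 f 1.1 [1.36 0.42 0.01 0.43] 0.57873 0.02032 40.0
0.579 f 1.86 [2.11 0.71 0.03 1.44] 0.57892 0.02031 40.2917
0.5794 f 1.78 [1.87 0.68 0.02 0.78] 0.57946 0.0203 40.5833
0.5798 f 1.5 [ 1.57  0.57 -0.02  0.59] 0.57992 0.0203 40.875
0.5802 f 1.48 [ 1.37  0.56 -0.    0.18] 0.58026 0.02029 41.1667
0.5806 f 1.49 [2.09 0.57 0.02 0.82] 0.58065 0.0203 41.4583
0.581 f 3.05 [3.18 1.16 0.04 1.68] 0.58071 0.0203 41.75
0.5814 f 4.74 [5.04 1.8  0.13 2.56] 0.58081 0.02025 42.0417
0.5818 f 5.23 [5.09 1.99 0.17 2.94] 0.58081 0.02009 42.3333
stop
```

View pics/home.png

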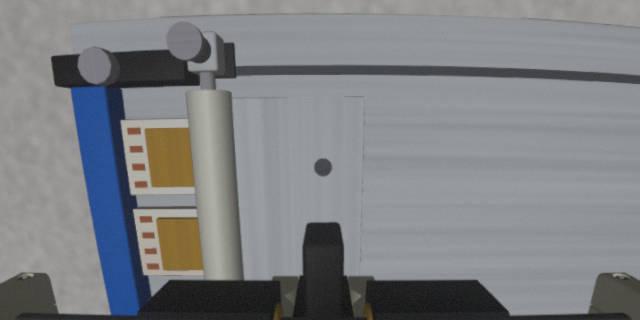

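Contact with the stop came at 0.5808, against 0.5807 predicted. The picture shows the roller down behind the lids at x ≈ 215 px and the packages up at the stop. The centre of pressure sits 33 mm to +y, so I'm turning the edge a little to bring the −y side up as well.

Run:
```python
from h import *
X,Y=ax(); b=np.array([.09,-.01,-.005,-2.1])
def rd(n=10):
    m,_=wr(n); return np.r_[-m[:3]@X, m[3:]@Y, m[5], m[2]]-b
d=rd(); print(d.round(3),"f",d[1]/.38,"cop",d[2]/d[1]*.38)
for yaw in (7.6,7.7,7.8,7.9,8.0,8.1):
    robot.servo_line(P(.5817,.0203,yaw=yaw),down(180+yaw),speed=.01); d=rd(); f=d[1]/.38
    print(yaw,"f",f.round(2),"cop mm",(d[2]/f*1000).round(0),d.round(2),robot.read_t())
    if d[2]/f<.008 or f>7: break
```

```text
[5.398 1.987 0.156 2.971] f 5.228202095379989 cop 0.029757334198860442
7.6 f 4.93 cop mm 18.0 [5.05 1.87 0.09 2.54] 42.8
7.7 f 4.88 cop mm -5.0 [ 4.87  1.85 -0.02  2.37] 43.1333
```

The load is now balanced at about 4.9 N in total, roughly 1.2 N per package. Next I'm backing off and returning the straightedge.

Run:
```python
from h import *
yaw=7.7
robot.servo_line(P(.570,.0203,yaw=yaw),speed=.03); robot.servo_line(P(.50,.0205,yaw=yaw),speed=.08)
robot.servo_line(P(.49,.10,yaw=yaw),speed=.1)
m=4.78; x,_=ax(m); t=np.array([.5310,.2078,0])-.012*x; R=down(180+m)
robot.goto([t[0],t[1],.09],R); robot.servo_line([t[0],t[1],.014],speed=.06); robot.dwell(.15)
b,_=wr(8); print(b.round(2),robot.read_t())
for z in (.0125,.0115,.0110,.0107,.0104,.0101):
    robot.servo_line([t[0],t[1],z],speed=.02); w,_=wr(4); print(z,(w-b)[2].round(2))
    if (w-b)[2]>1.3: break
robot.move_gripper(1.0); robot.dwell(.1); print(robot.read_position(),robot.read_t())
robot.servo_line([t[0],t[1],.10],speed=.09)
robot.goto([.53,.27,.20],down(180)); robot.dwell(.2); T=tool(); p,d=robot.grab_frame("wrist"); q,_=robot.grab_frame("top")
np.savez("fin",p=p,T=T); print(robot.read_t())
c=np.zeros((590,640,3),np.uint8); c[:290]=p[:290]; c[295:575,:]=cv2.resize(q[200:340,180:500],None,fx=2,fy=2,interpolation=2); cv2.imwrite("pics/fin.png",c[:,:,::-1])
C=cam("wrist",T); hsv=cv2.cvtColor(p,cv2.COLOR_RGB2HSV); blue=cv2.inRange(hsv,(100,120,30),(130,255,255))
mc=max(cv2.findContours(blue[:270],cv2.RETR_EXTERNAL,1)[0],key=cv2.contourArea)
print("mat",cv2.minAreaRect((toplane(mc.reshape(-1,2),.003,C)[:,:2]*1000).astype(np.float32)))
hull=np.zeros_like(blue); cv2.drawContours(hull,[cv2.convexHull(mc)],-1,255,-1); n=cv2.erode(hull,np.ones((5,5)))&~blue
bc=max(cv2.findContours(n,cv2.RETR_EXTERNAL,1)[0],key=cv2.contourArea)
print("bar",cv2.minAreaRect((toplane(bc.reshape(-1,2),.006,C)[:,:2]*1000).astype(np.float32)))
```

```text
[-0.04 -0.14 -1.98  0.07 -0.04  0.03] 48.8083
0.0125 -0.25
0.0115 -0.52
0.011 -0.12
0.0107 0.2
0.0104 1.88
[0.51900167 0.2067981  0.01038998] 51.575
53.5667
mat ((531.0068969726562, 207.8502197265625), (129.01272583007812, 238.63922119140625), 4.798960208892822)
bar ((529.9203491210938, 207.63858032226562), (61.25621032714844, 181.89962768554688), 4.737331867218018)
```

View pics/fin.png

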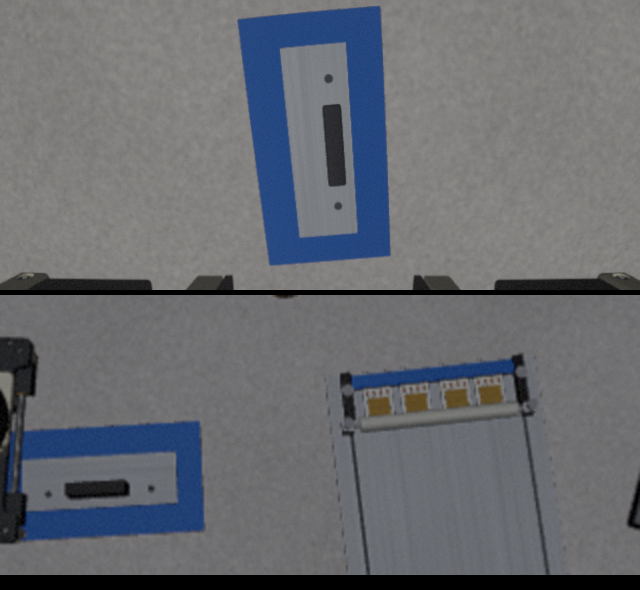

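The straightedge is centred to about 1 mm and 0.06°, and all four packages sit at the stop behind the roller. I have time for one numeric check of the row before handing in.

Run:
```python
from h import *
robot.goto([.60,-.11,.20],down(180)); robot.dwell(.2); T=tool(); p,_=robot.grab_frame("wrist"); print(robot.read_t())
C=cam("wrist",T); hsv=cv2.cvtColor(p,cv2.COLOR_RGB2HSV); X,Y=ax(7.7)
lid=cv2.inRange(hsv,(10,100,60),(30,255,255))[:270]
for c in cv2.findContours(lid,cv2.RETR_EXTERNAL,1)[0]:
    if cv2.contourArea(c)>150:
        W=toplane(c.reshape(-1,2),.021,C)*1000; print("lid front x",np.percentile(W@X,95).round(1),"y",(W@Y).mean().round(1))
cv2.imwrite("pics/last.png",cv2.resize(p[0:270,100:420],None,fx=2,fy=2)[:,:,::-1])
```

```text
55.2583
lid front x 614.0 y -199.7
lid front x 614.0 y -243.5
lid front x 614.1 y -290.9
lid front x 614.0 y -331.5
```

View pics/last.png

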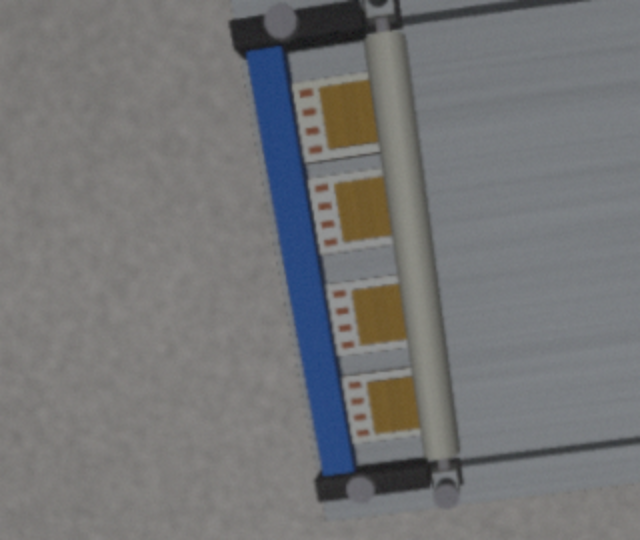

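All four lid fronts lie on one line within 0.1 mm, the packages sit flush on the stop, and the roller is down behind the lids.

```bash
python3 -c "
from rig import robot
robot.job_done(); print(robot.read_t())"
```

```text
the job is handed in; nothing more can be done
the job is handed in; nothing more can be done
```

The job is done and handed in, with the clock at 55.3 s of the 72 s allowed. All four packages are home against the blue back stop, and the straightedge is back on its mat.

- **Pushing the row:** I gripped the straightedge by its handle and pushed the four packages as one row. They went over the roller bump at about 8.6 N in total, and the load stayed near the middle of the row.
- **Reaching the stop:** I felt the stop 38.1 mm after the row first met the roller, as expected. At first the force, about 5.2 N in total, was off-centre towards one side. I turned the edge 0.2° to even it out, ending at about 4.9 N in total.
- **Force per package:** this was not measured directly. With the load balanced, it works out at about 2 N each at the bump and 1.2 N each at the stop.
- **Last checks:** in the last picture the four lids line up within 0.1 mm, the packages sit against the stop, and the roller is down behind the lids. The straightedge lies flat about 1 mm from the middle of the mat and within 0.1° of its yaw.
- **What disagreed:** I briefly took a friction stick, 4.5 mm before the roller, for the roller itself. There was also an upward force of up to 6 N on the tool at the bump, probably from the edge dipping onto the plate. Neither seems to have done any harm.
- **Not checked:** I didn't measure the die box, jar or screwdriver again at the end, but the arm never worked near them.

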